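Clear the jammed tub feeder

TASK

Two paste tubs have come abreast in the feeder's funnel and jam its opening. Nudge one of them back until it is well clear, then slide the other one through the opening and along the channel until it presses gently home against the sprung stop. Keep both tubs flat in the feeder (never lift or tip them), handle them gently, and leave the things lying around alone.

Things in the scene. Friction and masses are not known exactly. Their poses are not given: they have to be found in the camera images.
- feeder: Low open-topped aluminium frame on a grey bed plate (304x124 mm, top 10 mm above desk), all fixed. Origin on the bed's top, on the centre line, at the funnel's narrow end (the opening). +x = feed direction, z up. Polished, slick rails 6 mm thick, 14 high. Channel: x=0 to 150 mm, 54 wide inside. Funnel: straight walls from (0, +-27) to (-36, +-48) mm, 30 degrees to x. Bay behind it: 96 wide inside, to x=-132 mm.
- tub_a: Round cream plastic tub, 45 mm diameter (lower half 41), 16 high, 30 to 75 g; origin: centre of underside. At first flat in the funnel at about x=-38, y=+23 or -23 mm of the feeder, between the other tub, funnel wall and pusher. Either tub may be nudged back: 20 mm lets the other pass in front, 45 mm also leaves room for a fingertip behind the other. Thin: push with less than 15 N.
- tub_b: The second tub, the same in every way; it lies on the other side of the centre line.
- tin: Bystander: round tin, 55 mm in diameter, 22 mm high, on the desk beside the feeder; origin at the centre of its underside.
- flux: Bystander: small tube with a cap, 92x30x21 mm, on the desk beside the feeder; origin at the centre of its underside.
- charger: Bystander: mains charger, 30x60x24 mm, on the desk beside the feeder; origin at the centre of its underside.
- cutters: Bystander: side cutters, 117x49x12 mm, on the desk beside the feeder; origin at the centre of its underside.
- pusher_start (a point): Point of the feeder, 8 mm above the bed, at x=-60 mm: where the front face of the pusher plate stands at first (does not follow the plate). The black plate, 90 mm wide, 8 thick, 14 high, spans the bay behind both tubs. Pushed back (-x) it slides with about 4 N of friction and stays where it is left; after 58 mm of travel it is solid.
- bay_back (a point): Point of the feeder, 8 mm above the bed, at x=-132 mm: middle of the inner face of the bar that closes the bay at the back.
- stop_nearest (a point): Point of the feeder, 8 mm above the bed, at x=75 mm. The rubber face of the sprung stop pad (40 mm wide) stands here or up to 40 mm further along +x, different every time and not measured: feel for it. It gives about 1 mm per newton for 8 mm, then is solid. Its carriage is clamped on the rails behind it; the carriage's black knob rises 32 mm above the bed.
Things that resemble listed ones, but are neither listed nor needed, are in the scene too. What is shaped like the tub_b but blue is not meant.

How it is judged:
By the outcome, as a careful person would: the job done as asked, in the order asked, and still so for the second after the job is handed in, with the robot touching nothing.
It also fails if it takes over 61 s, if anything falls off the work surface, if the arm or the gripper's body presses on something with over 40 N, if the wrist force passes 120 N, or if a joint passes its speed limit or range.

ROBOT

A 7-joint arm with a two-finger parallel gripper is mounted at the origin on a cart in front of the work surface, level with it; the furniture and walls round the work are solid. World frame = base frame: x ahead of the robot, y to its left, z up, the work surface at z = 0. Lengths are in m, angles in rad, forces in N, time in s.
With the tool pointing down it reaches from about 0.4 to 0.85 m from the base axis. Payload 4.5 kg.
Tool frame: the origin (TCP) lies midway between the tips of the shut fingers; the grasp point (between the pads) lies 19 mm behind it; z points along the fingers, y is the line along which they close (so a half turn about z gives the same grasp; the last joint's range is limited). The gripper opens to 88 mm and grips with 3 to 60 N. Pads are 18 mm wide; open, the fingers measure 123 mm over their backs; the gripper's body (75 mm by 187 mm) begins 45 mm behind the grasp point.
Start: joints at [-1.131, 0.689, -0.195, 1.565, 0.157, 0.902, -0.215], TCP at [0.247, 0.574, 0.208] pointing down, gripper open.
Joint ranges: [-3.01, 3.01], [-0.46, 2.08], [-1.47, 1.51], [0.13, 2.56], [-1, 4.14], [0.04, 2.09], [-2.66, 2.66]. Speed limits (rad/s): [2.57, 2.57, 3.14, 3.14, 3.14, 3.14, 3.14].

INTERFACE

Orientations are given as a unit quaternion [x, y, z, w].
In Python, from plant import get_state, viewer, workorder gives the robot as it stands. The module is installed in compiled form; this text tells all that it offers.
- The arm moves only by the tool step_arm, never from a script. Its argument "motion" is a list of rows, each an object of numbers: "wx", "wy", "wz": the turn, a rotation vector about the tool's x, y, z each as a share of 180 degrees, from -1 to 1; "dx", "dy", "dz": the shift along the tool's x, y, z each as a share of 8 cm, from -1 to 1; "claw": the finger opening in mm, from 0 to 88.1. A call has 1 to 8 rows; each row is the pose to reach, as a shift and turn from the pose commanded when the call began, along the tool's axes at that moment, turning the shorter way round; what a row does not reach only later rows make up. A row lasts 1/10 s, in which the tool goes at most 50 mm and 8.59 degrees, less where a joint would pass 70% of its speed; a pose out of reach is approached as far as the arm can. A call with a number of a shift or a turn outside -1 to 1 is refused whole. A call with a gripper value outside its range is refused whole. The fingers move at their own pace and stop on an object; "force" is the grip in N (left out, the last holds). Time passes only in rows, so rows that repeat a pose let the fingers close. It gives the time, the measured TCP pose, the force, the opening and the grip force at its end, in the units of the state.
- get_state(): the state, without advancing time (a new reading comes with each control period).
- viewer.snapshot(name): name is "side" or "top"; returns (picture, depth): 480x640x3 uint8, red, green, blue; 480x640 float32, m along the optical axis (not along the pixel's ray), 0 where there is no reading.
- viewer.calibration(name): a dict with "vfov" (degrees; the focal length in pixels is half the picture's height over the tangent of half this angle, whatever the lens; pixels are square), "cx", "cy" (the principal point, pixels), "extrinsics" (4x4, takes a point from camera to world coordinates). Camera axes: x right, y down, z forward; pixel columns grow to the right and rows downward; lengths in m; the calibration is good to about 2 mm. A picture is of the moment at which its call begins. calibration takes no time and is no camera call.
- workorder.finish_job(): hands the job in; it is judged then, once.
The state is a dict: "clock": time; "q": joint angles; "qd": joint speeds; "joint_torque": joint torques, N m; "tool_pos": TCP position; "eef_rot": TCP orientation; "contact_force": force on the tool from outside, world axes, zero at the start; "moment": the same for the moment, N m; "opening": opening from 0.0 (shut) to 1.0 (fully open); "finger_force": force on a finger pad.
Only numpy, scipy, OpenCV 4.12 (cv2) and the standard library are available. Lean on these libraries where they do the work, as an engineer would, in place of code of your own. Each camera call takes 0.05 s, during which the arm holds its last target. There are 200 camera calls.

## Working session

There is one attempt and no reset: what is moved stays moved. The work goes in short steps, Python scripts to look and compute and a tool call to move; the robot and the scene stay as the last step left them, time stands still between calls to the robot, and variables do not carry over. Pictures are saved under pics/ and viewed, at most 10 in all, crops included, and the job is handed in when it is done.

Besides the shell and the picture viewer there is one more tool, called after "Call:" as name([rows], argument=value, ...), one row to a line, values as JSON. step_arm: Moves the arm, as the interface text tells. Shift numbers are shares of 8 cm and turn numbers shares of 180 degrees, none past 1 either way. Its arguments: {"type":"object","properties":{"motion":{"type":"array","items":{"type":"object","properties":{"wx":{"type":"number","minimum":-1,"maximum":1},"wy":{"type":"number","minimum":-1,"maximum":1},"wz":{"type":"number","minimum":-1,"maximum":1},"dx":{"type":"number","minimum":-1,"maximum":1},"dy":{"type":"number","minimum":-1,"maximum":1},"dz":{"type":"number","minimum":-1,"maximum":1},"claw":{"type":"number"}}}},"force":{"type":"number"}},"required":["motion"]}

```bash
mkdir -p pics; python3 - <<'E'
from plant import get_state, viewer
import cv2,numpy as np
for n in("top","side"):
    p,d=viewer.snapshot(n); cv2.imwrite(f"pics/{n}0.png",p[:,:,::-1]); np.save(n+"0.npy",d); c=viewer.calibration(n); print(n,c)
print(get_state())
E
```

```text
top {'vfov': 44.73885013043627, 'cx': 314.4834025862146, 'cy': 240.91322337244037, 'extrinsics': array([[ 0.01469078, -0.98723918,  0.15856536,  0.38067149],
       [-0.99974599, -0.01179193,  0.01920714, -0.13385456],
       [-0.01709225, -0.15880725, -0.98716164,  1.02875029],
       [ 0.        ,  0.        ,  0.        ,  1.        ]])}
side {'vfov': 56.360471758060974, 'cx': 322.2873413612694, 'cy': 240.1379344409147, 'extrinsics': array([[ 8.38345365e-01, -2.56514366e-01,  4.81017078e-01,
         1.40447790e-01],
       [-5.45139133e-01, -3.95472656e-01,  7.39205454e-01,
        -7.59179475e-01],
       [ 6.12282586e-04, -8.81930699e-01, -4.71378688e-01,
         4.32385291e-01],
       [ 0.00000000e+00,  0.00000000e+00,  0.00000000e+00,
         1.00000000e+00]])}
{'clock': 0.1, 'q': array([-1.1311889 ,  0.68992423, -0.19451749,  1.56620911,  0.15732183,
        0.90248391, -0.215111  ]), 'qd': array([-1.16179473e-03, -1.52167163e-03, -1.78478821e-05, -3.97619212e-03,
        7.26100979e-04, -1.03599101e-04, -8.27609159e-04]), 'joint_torque': array([-4.25169113e-03, -5.28502178e+01, -1.27192162e+00, -1.53836185e+01,
       -5.25641057e-02,  1.97648464e-03,  4.53172527e-05]), 'tool_pos': array([0.24653725, 0.57366841, 0.20728339]), 'eef_rot': array([ 2.01478476e-01,  9.79492602e-01, -8.09858301e-04, -9.93958479e-05]), 'contact_force': array([-0.17107905,  0.27072084, -0.58186317]), 'moment': array([-0.03881144,  0.00410186, -0.00298607]), 'finger_force': 0.0, 'opening': 1.002146259766644}
```

View pics/top0.png

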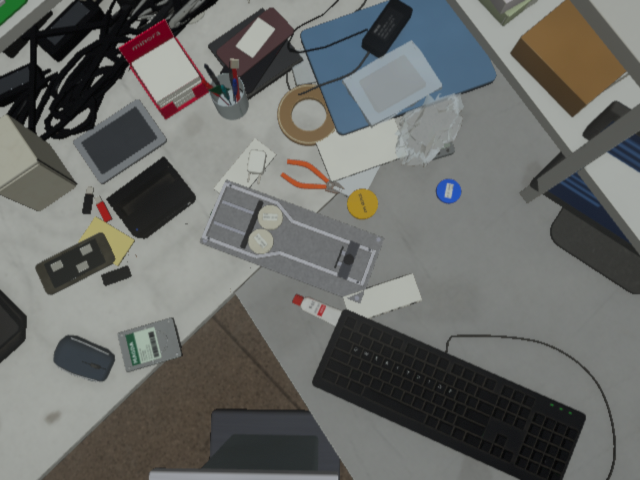

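View pics/side0.png

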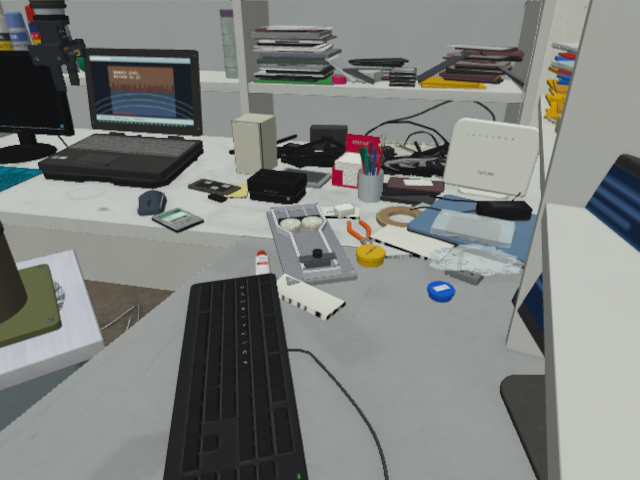

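The top view shows the feeder centred near (290,240), tubs at (270,216) and (261,241), the pusher to their left and the stop knob near (350,260). The feed runs right and slightly down. The side view shows the same layout with nothing overhead. I'll enlarge the top view.

```bash
python3 - <<'E'
import cv2
p=cv2.imread("pics/top0.png")[165:315,190:390]
cv2.imwrite("pics/crop0.png",cv2.resize(p,None,fx=4,fy=4,interpolation=cv2.INTER_CUBIC))
E
```

```text
(no output)
```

View pics/crop0.png

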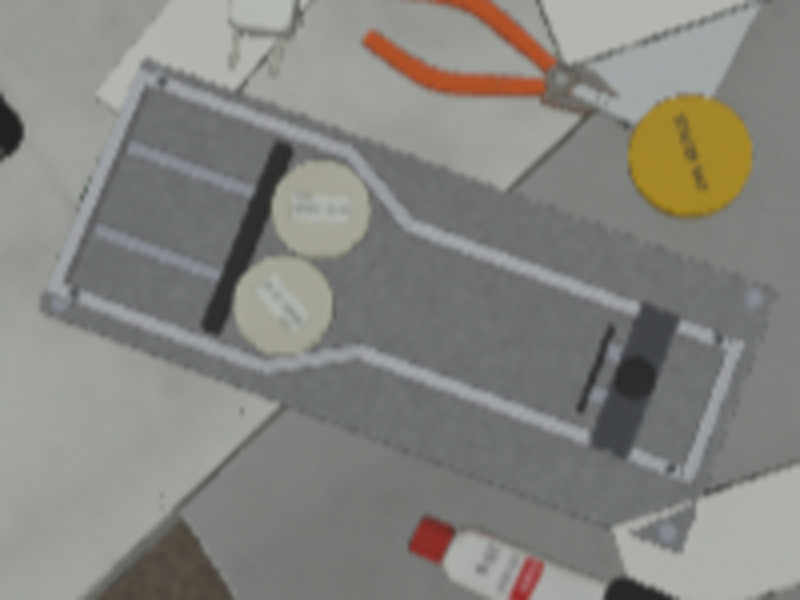

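The enlarged crop shows tub tops at (321,208) and (283,304), throat rail corners at (410,225) and (362,352), funnel-wide corners at (350,152) and (268,365), bay back corners at (150,80) and (62,295), and the stop pad face at about (598,370).

```bash
cat > h.py <<'E'
import numpy as np
from scipy.optimize import least_squares
from plant import viewer
def ray(n,u,v,z):
    c=viewer.calibration(n);f=240/np.tan(np.radians(c["vfov"]/2));E=c["extrinsics"]
    d=E[:3,:3]@[(u-c["cx"])/f,(v-c["cy"])/f,1.];o=E[:3,3]
    return o+d*(z-o[2])/d[2]
def crop(u,v,z,n="top",x0=190,y0=165,s=4): return ray(n,(u+.5)/s-.5+x0,(v+.5)/s-.5+y0,z)[:2]
def R(t): return np.array([[np.cos(t),-np.sin(t)],[np.sin(t),np.cos(t)]])
E
python3 - <<'E'
from h import *
px=[(410,225),(362,352),(350,152),(268,365),(150,80),(62,295)]
m=np.array([(-.001,.03),(-.001,-.03),(-.037,.051),(-.037,-.051),(-.135,.051),(-.135,-.051)])
w=np.array([crop(*p,.024) for p in px])
r=least_squares(lambda s:((m@R(s[2]).T+s[:2])-w).ravel(),[.4,-.1,-1.8])
print(r.x,np.degrees(r.x[2]));print((r.fun.reshape(-1,2)*1e3).round(1))
T=lambda p:(R(r.x[2]).T@(p-r.x[:2])*1e3).round(1)
for q,z in[((321,208),.026),((283,304),.026),((598,370),.022),((265,238),.024),((738,345),.024),((690,475),.024),((634,378),.042)]:
    p=crop(*q,z);print(q,p.round(4),T(p))
d=np.load("top0.npy")
for u,v in((270,216),(261,241),(290,235)):
    P=d[v,u];print(P)
c=viewer.calibration("top");f=240/np.tan(np.radians(c["vfov"]/2))
for u,v in((270,216),(261,241),(290,235)):
    D=d[v,u];print((c["extrinsics"]@[(u-c["cx"])/f*D,(v-c["cy"])/f*D,D,1])[:3])
E
```

```text
[ 0.54886785 -0.06618098 -1.90887202] -109.37031049688022
[[ 0.3 -0.7]
 [ 0.2 -0.5]
 [-0.5 -0.9]
 [-1.4 -0.4]
 [ 0.2  1.8]
 [ 1.3  0.7]]
(321, 208) [ 0.584  -0.0354] [-40.7  22.9]
(283, 304) [ 0.5411 -0.0199] [-41.1 -22.7]
(598, 370) [ 0.5143 -0.1576] [97.7 -2.3]
(265, 238) [ 0.5707 -0.0109] [-59.4   2.3]
(738, 345) [ 0.5258 -0.2182] [151.1  28.6]
(690, 475) [ 0.469  -0.1975] [150.4 -31.8]
(634, 378) [ 0.5084 -0.1724] [113.7  -2.9]
1.0240647
1.0147746
1.0324703
[ 0.58509548 -0.03557449  0.0261157 ]
[ 0.54006328 -0.02132203  0.02857051]
[ 0.55408423 -0.07056456  0.01193863]
```

```bash
python3 - <<'E'
from h import *
d=np.load("side0.npy");c=viewer.calibration("side");f=240/np.tan(np.radians(c["vfov"]/2))
v,u=np.mgrid[:480,:640];P=np.stack([(u-c["cx"])/f*d,(v-c["cy"])/f*d,d],-1)@c["extrinsics"][:3,:3].T+c["extrinsics"][:3,3]
P=P[d>0]
a=np.array([.247,.574]);b=np.array([.57,-.08]);L=np.linalg.norm(b-a);t=(b-a)/L
q=P[:,:2]-a;s=q@t;l=q@[-t[1],t[0]]
m=(abs(l)<.16)&(s>-.1)&(s<L+.1)&(P[:,2]>.05)
for k in np.arange(-.1,L+.1,.08):
    w=m&(s>=k)&(s<k+.08)
    if w.any(): print(round(k,2),w.sum(),P[w,2].max().round(3),l[w].min().round(3),l[w].max().round(3))
k=(P[:,2]>.1)&(P[:,0]<.9)&(P[:,1]>-.3)&(P[:,1]<1)&(P[:,0]>.1)
H,_,_=np.histogram2d(P[k,0],P[k,1],[np.arange(.1,.95,.1),np.arange(-.3,1.01,.1)]);print(H.astype(int))
# motion in tool axes (after -3.9deg turn): feeder target for TCP
o=np.array([.5489,-.0662]);th=-1.90887
F=lambda p:R(th).T@(np.array(p)-o)*1e3
print(F([.2465,.5737]))
E
```

```text
-0.1 949 0.345 -0.043 0.159
-0.02 2891 0.433 -0.095 0.16
0.06 822 0.345 -0.081 0.159
0.14 271 0.062 0.077 0.16
0.22 1 0.05 0.085 0.085
0.46 223 0.058 0.094 0.16
0.54 171 0.057 0.107 0.16
[[   0    0    0    0    0    0    0  118   99    0    0 1524 1231]
 [   0    0    0    0    0    0    0  524 1829  451    0 1043   78]
 [   0    0    0    0    0    0    0    0    0   81 1962  753  187]
 [   0    0    0    0    0    0    0    0    0 2168 1171    0  308]
 [   0    0    0    0    0    0   83    0 1630 1147    0  317 1553]
 [   0    0    0    0    0    0  862 1345 1156  181  632 1887    0]
 [   0    0    0  177    0    0  365 2577 1129   13 1557    0    0]
 [   0    0    0  174  138  280 2401  191  400  877    0    0    0]]
[-503.38153067 -497.51864747]
```

Call:
step_arm([
  {"wz": -0.0215, "claw": 0},
  {"wz": -0.0215, "claw": 0},
], force=10)

```text
$.motion[0]: bad value
```

Call:
step_arm([
  {"wz": -0.02, "claw": 1},
  {"wz": -0.02, "claw": 1},
], force=10)

```text
$.motion[0]: bad value
```

Call:
step_arm([
  {"dx": 0, "dy": 0, "dz": 0, "wx": 0, "wy": 0, "wz": -0.02, "claw": 0},
  {"dx": 0, "dy": 0, "dz": 0, "wx": 0, "wy": 0, "wz": -0.02, "claw": 0},
], force=10)

```text
clock: 0.3
tool_pos: [0.2466, 0.5739, 0.2076]
eef_rot: [0.17, 0.985, -0.0, -0.0]
contact_force: [0.8, -0.4, 0.3]
opening: 0.843
finger_force: 0.0
```

Call:
step_arm([
  {"dx": -0.5, "dy": -0.5, "dz": 0, "wx": 0, "wy": 0, "wz": 0, "claw": 0},
  {"dx": -1, "dy": -1, "dz": 0, "wx": 0, "wy": 0, "wz": 0, "claw": 0},
  {"dx": -1, "dy": -1, "dz": 0, "wx": 0, "wy": 0, "wz": 0, "claw": 0},
])

```text
clock: 0.6
tool_pos: [0.2987, 0.4655, 0.2075]
eef_rot: [0.175, 0.985, -0.003, 0.001]
contact_force: [0.7, 0.6, 0.3]
opening: 0.568
finger_force: 0.0
```

Call:
step_arm([
  {"dx": -0.5, "dy": -0.5, "dz": 0, "wx": 0, "wy": 0, "wz": 0, "claw": 0},
  {"dx": -1, "dy": -1, "dz": 0, "wx": 0, "wy": 0, "wz": 0, "claw": 0},
  {"dx": -1, "dy": -1, "dz": 0, "wx": 0, "wy": 0, "wz": 0, "claw": 0},
])

```text
clock: 0.9
tool_pos: [0.3462, 0.3636, 0.2077]
eef_rot: [0.175, 0.985, -0.002, 0.001]
contact_force: [0.4, -0.2, 0.4]
opening: 0.299
finger_force: 0.0
```

Call:
step_arm([
  {"dx": -0.5, "dy": -0.5, "dz": 0, "wx": 0, "wy": 0, "wz": 0, "claw": 0},
  {"dx": -1, "dy": -1, "dz": 0, "wx": 0, "wy": 0, "wz": 0, "claw": 0},
  {"dx": -1, "dy": -1, "dz": 0, "wx": 0, "wy": 0, "wz": 0, "claw": 0},
])

```text
clock: 1.2
tool_pos: [0.3941, 0.2623, 0.2078]
eef_rot: [0.175, 0.985, -0.002, 0.0]
contact_force: [-0.4, 0.5, -0.1]
opening: 0.023
finger_force: 0.0
```

Call:
step_arm([
  {"dx": -0.5, "dy": -0.5, "dz": 0, "wx": 0, "wy": 0, "wz": 0, "claw": 0},
  {"dx": -1, "dy": -1, "dz": 0, "wx": 0, "wy": 0, "wz": 0, "claw": 0},
  {"dx": -1, "dy": -1, "dz": 0, "wx": 0, "wy": 0, "wz": 0, "claw": 0},
])

```text
clock: 1.5
tool_pos: [0.4425, 0.1607, 0.2078]
eef_rot: [0.175, 0.985, -0.001, 0.0]
contact_force: [-0.2, 0.6, -0.4]
opening: 0.005
finger_force: 0.0
```

Call:
step_arm([
  {"dx": -0.5, "dy": -0.5, "dz": 0, "wx": 0, "wy": 0, "wz": 0, "claw": 0},
  {"dx": -1, "dy": -1, "dz": 0, "wx": 0, "wy": 0, "wz": 0, "claw": 0},
  {"dx": -1, "dy": -1, "dz": 0, "wx": 0, "wy": 0, "wz": 0, "claw": 0},
])

```text
clock: 1.8
tool_pos: [0.4911, 0.0587, 0.2078]
eef_rot: [0.174, 0.985, -0.001, 0.001]
contact_force: [0.5, -0.3, 0.7]
opening: 0.006
finger_force: 0.0
```

Call:
step_arm([
  {"dx": -0.5, "dy": -0.5, "dz": 0, "wx": 0, "wy": 0, "wz": 0, "claw": 0},
  {"dx": -1, "dy": -1, "dz": 0, "wx": 0, "wy": 0, "wz": 0, "claw": 0},
  {"dx": -1, "dy": -1, "dz": 0, "wx": 0, "wy": 0, "wz": 0, "claw": 0},
  {"dx": -1, "dy": -1, "dz": 0, "wx": 0, "wy": 0, "wz": 0, "claw": 0},
])

```text
clock: 2.2
tool_pos: [0.5383, -0.0399, 0.2077]
eef_rot: [0.172, 0.985, 0.0, 0.0]
contact_force: [-0.6, 0.3, -0.2]
opening: 0.003
finger_force: 0.0
```

```bash
cat >> h.py <<'E'
o=np.array([.5489,-.0662]);th=-1.90887
F=lambda p:(R(th).T@(np.array(p)-o)*1e3).round(1)
def go(p,t):  # move to feeder target t(mm): tool shares dx,dy
    f=F(p[:2]);print("at",f,"z",p[2],"dx",round((f[1]-t[1])/80,3),"dy",round((f[0]-t[0])/80,3))
E
python3 -c "
from h import *
go([.5383,-.0399,.2077],(5,14))"
```

```text
at [-21.3 -18.7] z 0.2077 dx -0.409 dy -0.329
```

Call:
step_arm([
  {"dx": -0.41, "dy": -0.33, "dz": 0.3, "wx": 0, "wy": 0, "wz": -0.002, "claw": 0},
  {"dx": -0.41, "dy": -0.33, "dz": 0.8, "wx": 0, "wy": 0, "wz": -0.002, "claw": 0},
  {"dx": -0.41, "dy": -0.33, "dz": 1, "wx": 0, "wy": 0, "wz": -0.002, "claw": 0},
  {"dx": -0.41, "dy": -0.33, "dz": 1, "wx": 0, "wy": 0, "wz": -0.002, "claw": 0},
])

```text
clock: 2.6
tool_pos: [0.5572, -0.0711, 0.1258]
eef_rot: [0.166, 0.986, 0.001, -0.003]
contact_force: [0.1, -0.4, 0.6]
opening: 0.007
finger_force: 0.0
```

Call:
step_arm([
  {"dx": 0, "dy": 0, "dz": 0.4, "wx": 0, "wy": 0, "wz": 0, "claw": 0},
  {"dx": 0, "dy": 0, "dz": 0.75, "wx": 0, "wy": 0, "wz": 0, "claw": 0},
  {"dx": 0, "dy": 0, "dz": 0.75, "wx": 0, "wy": 0, "wz": 0, "claw": 0},
  {"dx": 0, "dy": 0, "dz": 0.75, "wx": 0, "wy": 0, "wz": 0, "claw": 0},
])

```text
clock: 3.0
tool_pos: [0.56, -0.0731, 0.0692]
eef_rot: [0.166, 0.986, 0.001, 0.0]
contact_force: [0.2, -0.4, 0.6]
opening: 0.005
finger_force: 0.0
```

```bash
python3 - <<'E'
from h import *
from plant import get_state
import cv2
p=viewer.snapshot("top")[0][165:315,190:390]
q=viewer.snapshot("side")[0][180:300,230:390]
a=cv2.resize(p,(532,400),interpolation=cv2.INTER_CUBIC);b=cv2.resize(q,(267,200),interpolation=cv2.INTER_CUBIC)
cv2.imwrite("pics/c1.png",cv2.resize(p,None,fx=4,fy=4,interpolation=cv2.INTER_CUBIC)[:,:,::-1])
cv2.imwrite("pics/s1.png",cv2.resize(q,None,fx=4,fy=4,interpolation=cv2.INTER_CUBIC)[:,:,::-1])
s=get_state();go(s["tool_pos"],(5,14));print(s["eef_rot"],s["contact_force"],s["clock"])
E
```

```text
at [ 3.5 13.8] z 0.06994431118341118 dx -0.002 dy -0.019
[1.67080236e-01 9.85941954e-01 5.17575401e-04 1.54606649e-03] [ 0.47565572 -0.26966175  0.70391554] 3.1
```

View pics/s1.png

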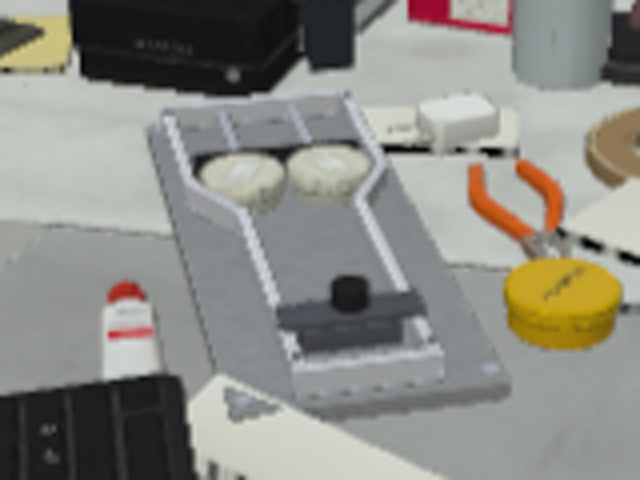

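The gripper does not appear in this crop, which is unexpected: only the tubs, plate, stop and bystanders show. I'll check the full view.

```bash
python3 - <<'E'
from h import *
from plant import get_state
import cv2
a=viewer.snapshot("side")[0];b=viewer.snapshot("top")[0]
cv2.imwrite("pics/full2.png",cv2.resize(np.vstack([a,b])[:,:,::-1],(400,600),interpolation=cv2.INTER_AREA))
s=get_state()
for n in("side","top"):
  c=viewer.calibration(n);f=240/np.tan(np.radians(c["vfov"]/2));E=c["extrinsics"]
  for P in(s["tool_pos"],[.2465,.5737,.2073]):
    q=np.linalg.inv(E)@np.r_[P,1];print(n,q[:2]/q[2]*f+[c["cx"],c["cy"]],q[2])
print(np.abs(a.astype(int)-cv2.imread("pics/side0.png")[:,:,::-1]).mean(),s["clock"],s["q"])
E
```

```text
side [311.51347019 210.26022559] 0.8790132377250695
side [ 72.17028301 100.61175427] 1.1423851111380008
top [290.52872024 225.37548711] 0.9763732430184524
top [-190.33389143  425.73906292] 0.8032193714096528
5.011255425347223 3.2 [ 0.17659295  0.81528179 -0.21380066  1.86034057  0.32926337  0.49720964
  0.9719508 ]
```

View pics/full2.png

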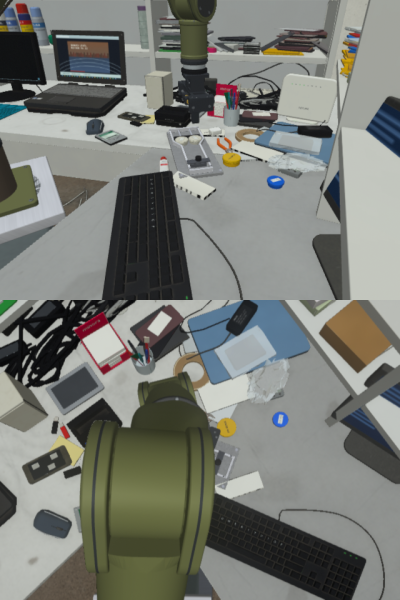

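The full view shows the gripper above the feeder at about (312,190) in the side picture, and the arm hides the feeder in the top picture. The fingertip in the crop looked higher than expected, so I'll check it with depth.

```bash
cat >> h.py <<'E'
def cloud(n="side"):
    a,d=viewer.snapshot(n);c=viewer.calibration(n);f=240/np.tan(np.radians(c["vfov"]/2))
    v,u=np.mgrid[:480,:640];P=np.stack([(u-c["cx"])/f*d,(v-c["cy"])/f*d,d],-1)@c["extrinsics"][:3,:3].T+c["extrinsics"][:3,3]
    P[d==0]=9
    return a,P
E
python3 - <<'E'
from h import *
from plant import get_state
s=get_state();a,P=cloud();t=s["tool_pos"];print(t)
m=(np.hypot(P[...,0]-t[0],P[...,1]-t[1])<.06)&(P[...,2]>.045)&(P[...,2]<.16)
for z in np.arange(.045,.16,.01):
    k=m&(P[...,2]>=z)&(P[...,2]<z+.01)
    if k.any():
        f=(P[k][:,:2]-o)@R(th)*1e3; print(z.round(3),k.sum(),f.min(0).round(),f.max(0).round(),np.argwhere(k)[:,0].max())
E
```

```text
[ 0.56058353 -0.07469826  0.06972883]
0.095 19 [-3.  5.] [21. 24.] 198
0.105 62 [-9.  4.] [24. 24.] 197
0.115 69 [-7.  4.] [24. 24.] 192
0.125 62 [-7.  4.] [25. 23.] 187
0.135 21 [20.  4.] [24. 25.] 182
```

Call:
step_arm([
  {"dx": 0, "dy": -0.02, "dz": 0.15, "wx": 0, "wy": 0, "wz": 0, "claw": 0},
  {"dx": 0, "dy": -0.02, "dz": 0.25, "wx": 0, "wy": 0, "wz": 0, "claw": 0},
  {"dx": 0, "dy": -0.02, "dz": 0.25, "wx": 0, "wy": 0, "wz": 0, "claw": 0},
])

```text
clock: 3.55
tool_pos: [0.5576, -0.0767, 0.0465]
eef_rot: [0.168, 0.986, -0.0, -0.001]
contact_force: [-0.5, 0.4, -0.1]
opening: 0.006
finger_force: 0.0
```

```bash
python3 - <<'E'
from h import *
from plant import get_state
import cv2
s=get_state();a,P=cloud();t=s["tool_pos"];print(t)
cv2.imwrite("pics/s3.png",cv2.resize(a[150:270,250:370],None,fx=5,fy=5,interpolation=cv2.INTER_CUBIC)[:,:,::-1])
m=(np.hypot(P[...,0]-t[0],P[...,1]-t[1])<.06)&(P[...,2]>.03)&(P[...,2]<.16)
for z in np.arange(.03,.12,.01):
    k=m&(P[...,2]>=z)&(P[...,2]<z+.01)
    if k.any():
        f=(P[k][:,:2]-o)@R(th)*1e3; print(z.round(3),k.sum(),f.min(0).round(),f.max(0).round(),np.argwhere(k)[:,0].max())
E
```

```text
[ 0.55755193 -0.07672462  0.04648839]
0.07 9 [-3.  2.] [20. 22.] 209
0.08 60 [-3.  2.] [26. 23.] 209
0.09 67 [-2.  2.] [26. 23.] 205
0.1 55 [-1.  2.] [27. 23.] 200
0.11 18 [22.  3.] [27. 22.] 195
```

View pics/s3.png

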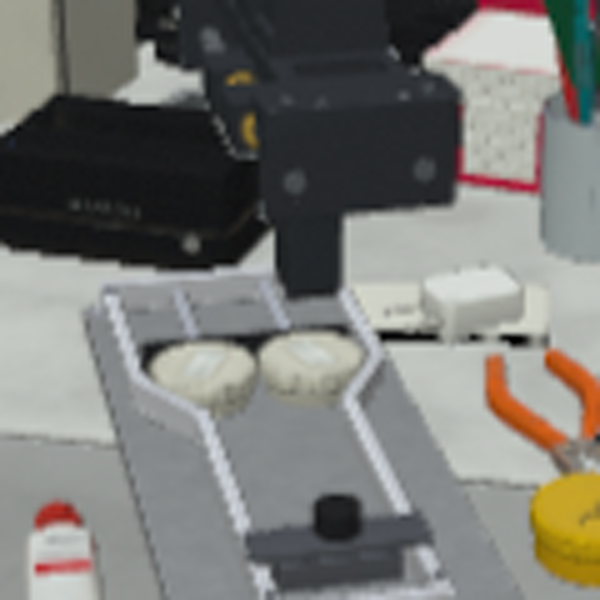

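The picture shows the closed finger tip at crop (308,297), which depth puts at z≈0.077 while the TCP reads 0.0465. The visible finger is about 28 mm shorter than the text says, so I'll descend carefully and watch for contact.

Call:
step_arm([
  {"dx": -0.02, "dy": 0.02, "dz": 0.15, "wx": 0, "wy": 0, "wz": 0, "claw": 0},
  {"dx": -0.02, "dy": 0.02, "dz": 0.3, "wx": 0, "wy": 0, "wz": 0, "claw": 0},
  {"dx": -0.02, "dy": 0.02, "dz": 0.36, "wx": 0, "wy": 0, "wz": 0, "claw": 0},
  {"dx": -0.02, "dy": 0.02, "dz": 0.36, "wx": 0, "wy": 0, "wz": 0, "claw": 0},
])

```text
clock: 4.0
tool_pos: [0.56, -0.0755, 0.0179]
eef_rot: [0.167, 0.986, -0.0, -0.001]
contact_force: [0.0, 0.2, 0.2]
opening: 0.005
finger_force: 0.0
```

```bash
python3 - <<'E'
from h import *
from plant import get_state
import cv2
s=get_state();a,P=cloud();t=s["tool_pos"];go(t,(5,14));print(s["contact_force"])
cv2.imwrite("pics/s4.png",cv2.resize(a[150:270,250:370],None,fx=5,fy=5,interpolation=cv2.INTER_CUBIC)[:,:,::-1])
m=(np.hypot(P[...,0]-t[0],P[...,1]-t[1])<.06)&(P[...,2]>.03)&(P[...,2]<.16)
for z in np.arange(.03,.07,.01):
    k=m&(P[...,2]>=z)&(P[...,2]<z+.01)
    if k.any():
        f=(P[k][:,:2]-o)@R(th)*1e3; print(z.round(3),k.sum(),f.min(0).round(),f.max(0).round(),np.argwhere(k)[:,0].max())
E
```

```text
at [ 5.1 13.5] z 0.01794802692344174 dx -0.006 dy 0.001
[0.03183141 0.20419927 0.18450668]
0.04 5 [-0.  5.] [16. 20.] 222
0.05 50 [-5.  3.] [22. 24.] 222
0.06 58 [-2.  4.] [25. 25.] 219
0.07 60 [-0.  4.] [26. 25.] 214
```

Call:
step_arm([
  {"dx": 0, "dy": 0, "dz": 0.03, "wx": 0, "wy": 0, "wz": 0, "claw": 0},
  {"dx": 0, "dy": 0, "dz": 0.06, "wx": 0, "wy": 0, "wz": 0, "claw": 0},
  {"dx": 0, "dy": 0, "dz": 0.06, "wx": 0, "wy": 0, "wz": 0, "claw": 0},
])

```text
clock: 4.35
tool_pos: [0.5608, -0.0756, 0.0143]
eef_rot: [0.168, 0.986, 0.0, -0.0]
contact_force: [-0.2, -0.5, -0.5]
opening: 0.006
finger_force: 0.0
```

Call:
step_arm([
  {"dx": 0, "dy": 0, "dz": 0.02, "wx": 0, "wy": 0, "wz": 0, "claw": 0},
  {"dx": 0, "dy": 0, "dz": 0.04, "wx": 0, "wy": 0, "wz": 0, "claw": 0},
  {"dx": 0, "dy": 0, "dz": 0.04, "wx": 0, "wy": 0, "wz": 0, "claw": 0},
])

```text
clock: 4.65
tool_pos: [0.5607, -0.0756, 0.011]
eef_rot: [0.168, 0.986, 0.0, -0.0]
contact_force: [-0.1, -0.6, 0.4]
opening: 0.003
finger_force: 0.0
```

Call:
step_arm([
  {"dx": 0, "dy": 0, "dz": 0.02, "wx": 0, "wy": 0, "wz": 0, "claw": 0},
  {"dx": 0, "dy": 0, "dz": 0.03, "wx": 0, "wy": 0, "wz": 0, "claw": 0},
  {"dx": 0, "dy": 0, "dz": 0.03, "wx": 0, "wy": 0, "wz": 0, "claw": 0},
])

```text
clock: 4.95
tool_pos: [0.5608, -0.0755, 0.0087]
eef_rot: [0.167, 0.986, 0.0, -0.0]
contact_force: [0.1, -0.3, -0.1]
opening: 0.0
finger_force: 0.0
```

Call:
step_arm([
  {"dx": 0, "dy": 0, "dz": 0.02, "wx": 0, "wy": 0, "wz": 0, "claw": 0},
  {"dx": 0, "dy": 0, "dz": 0.03, "wx": 0, "wy": 0, "wz": 0, "claw": 0},
  {"dx": 0, "dy": 0, "dz": 0.03, "wx": 0, "wy": 0, "wz": 0, "claw": 0},
])

```text
clock: 5.25
tool_pos: [0.5608, -0.0755, 0.0063]
eef_rot: [0.168, 0.986, 0.0, -0.0]
contact_force: [-0.3, -0.8, -0.2]
opening: 0.006
finger_force: 0.0
```

Call:
step_arm([
  {"dx": 0, "dy": 0, "dz": 0.05, "wx": 0, "wy": 0, "wz": 0, "claw": 0},
  {"dx": 0, "dy": 0, "dz": 0.1, "wx": 0, "wy": 0, "wz": 0, "claw": 0},
  {"dx": 0, "dy": 0, "dz": 0.1, "wx": 0, "wy": 0, "wz": 0, "claw": 0},
])

```text
clock: 5.55
tool_pos: [0.5604, -0.0755, -0.0023]
eef_rot: [0.168, 0.986, -0.0, -0.001]
contact_force: [-0.0, 0.4, -0.2]
opening: 0.007
finger_force: 0.0
```

Call:
step_arm([
  {"dx": 0, "dy": 0, "dz": 0.03, "wx": 0, "wy": 0, "wz": 0, "claw": 0},
  {"dx": 0, "dy": 0, "dz": 0.06, "wx": 0, "wy": 0, "wz": 0, "claw": 0},
  {"dx": 0, "dy": 0, "dz": 0.06, "wx": 0, "wy": 0, "wz": 0, "claw": 0},
])

```text
clock: 5.85
tool_pos: [0.5607, -0.0756, -0.0067]
eef_rot: [0.167, 0.986, -0.0, -0.0]
contact_force: [0.4, 0.4, 1.2]
opening: 0.004
finger_force: 0.0
```

```bash
python3 - <<'E'
from h import *
from plant import get_state
import cv2
s=get_state();a,P=cloud();t=s["tool_pos"];go(t,(5,14));print(s["contact_force"])
cv2.imwrite("pics/s4.png",cv2.resize(a[150:270,250:370],None,fx=5,fy=5,interpolation=cv2.INTER_CUBIC)[:,:,::-1])
m=(abs(P[...,0]-t[0])<.035)&(abs(P[...,1]-t[1])<.035)&(P[...,2]>.01)&(P[...,2]<.16)
for v in range(222,246): print(v,end=" ");k=[(u,*(((P[v,u,:2]-o)@R(th)*1e3).round().astype(int)),int(P[v,u,2]*1e3)) for u in (309,312,315)];print(k,a[v,312])
E
```

```text
at [ 4.9 14.2] z -0.006746716098782593 dx 0.002 dy -0.001
[0.38203458 0.36663076 1.1739788 ]
222 [(309, np.int64(23), np.int64(5), 53), (312, np.int64(22), np.int64(11), 52), (315, np.int64(21), np.int64(17), 51)] [35 38 41]
223 [(309, np.int64(22), np.int64(5), 51), (312, np.int64(24), np.int64(10), 51), (315, np.int64(23), np.int64(16), 50)] [35 38 41]
224 [(309, np.int64(22), np.int64(5), 49), (312, np.int64(23), np.int64(11), 48), (315, np.int64(22), np.int64(17), 48)] [35 39 41]
225 [(309, np.int64(20), np.int64(5), 46), (312, np.int64(24), np.int64(10), 47), (315, np.int64(19), np.int64(17), 44)] [34 38 41]
226 [(309, np.int64(22), np.int64(5), 45), (312, np.int64(22), np.int64(10), 44), (315, np.int64(22), np.int64(17), 43)] [35 38 41]
227 [(309, np.int64(20), np.int64(5), 41), (312, np.int64(20), np.int64(11), 41), (315, np.int64(21), np.int64(17), 41)] [36 39 41]
228 [(309, np.int64(21), np.int64(5), 39), (312, np.int64(22), np.int64(11), 39), (315, np.int64(18), np.int64(17), 37)] [34 38 41]
229 [(309, np.int64(20), np.int64(5), 37), (312, np.int64(21), np.int64(11), 37), (
[... 1478 characters left out ...]
.int64(17), 11)] [132 136 138]
241 [(309, np.int64(20), np.int64(5), 10), (312, np.int64(21), np.int64(10), 10), (315, np.int64(22), np.int64(16), 10)] [133 136 139]
242 [(309, np.int64(23), np.int64(4), 10), (312, np.int64(25), np.int64(10), 10), (315, np.int64(26), np.int64(15), 10)] [135 138 140]
243 [(309, np.int64(28), np.int64(3), 10), (312, np.int64(31), np.int64(8), 11), (315, np.int64(31), np.int64(14), 10)] [137 140 142]
244 [(309, np.int64(30), np.int64(2), 9), (312, np.int64(34), np.int64(8), 10), (315, np.int64(35), np.int64(13), 10)] [136 139 142]
245 [(309, np.int64(37), np.int64(1), 11), (312, np.int64(36), np.int64(7), 9), (315, np.int64(38), np.int64(13), 10)] [136 139 141]
```

View pics/s4.png

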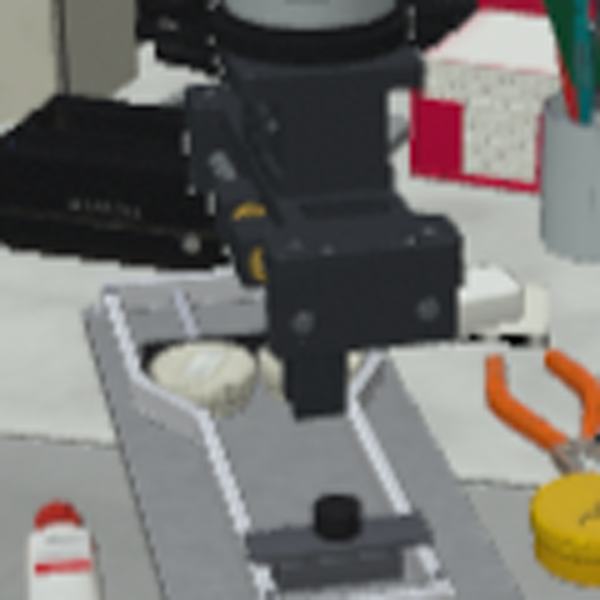

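The picture shows the tip at crop (318,413), just in front of the right-hand tub. Depth puts the visible tip at z≈0.026 with the TCP at -0.007, so the true tip is about 32 mm behind the reported TCP. I'll work with tip = TCP + 0.032 and check body clearances next.

```bash
python3 - <<'E'
from h import *
for u,v in((108,200),(155,158),(195,195),(148,237),(103,210),(90,200)): print((u,v),F(ray("top",u,v,.05)[:2]))
a,P=cloud()
f=(P[...,:2]-o)@R(th)*1e3
for v in range(192,224,2): print(v,[(int(f[v,u,0]),int(f[v,u,1]),int(P[v,u,2]*1e3)) for u in(306,312,325,338)])
m=(f[...,0]>-330)&(f[...,0]<-130)&(abs(f[...,1])<130)&(P[...,2]>.035)&(P[...,2]<.075)
print(m.sum(),f[m].min(0),f[m].max(0),P[m][:,2].max())
E
```

```text
(108, 200) [-310.9  -49.5]
(155, 158) [-263.2   47.9]
(195, 195) [-172.3   10.3]
(148, 237) [-220.4  -85.6]
(103, 210) [-312.   -68.7]
(90, 200) [-340.4  -60.2]
192 [(58, -7, 131), (52, 4, 127), (53, 28, 125), (-241, 136, 0)]
194 [(58, -7, 127), (69, 1, 131), (74, 23, 130), (80, 45, 131)]
196 [(75, -11, 131), (81, -1, 132), (83, 21, 131), (90, 42, 131)]
198 [(86, -13, 131), (86, -2, 131), (91, 19, 130), (98, 40, 131)]
200 [(94, -15, 131), (98, -5, 132), (99, 17, 130), (99, 40, 128)]
202 [(97, -15, 129), (99, -5, 129), (101, 16, 127), (97, 40, 123)]
204 [(97, -15, 125), (99, -5, 125), (98, 17, 122), (97, 40, 119)]
206 [(98, -16, 122), (100, -5, 122), (97, 17, 118), (98, 40, 116)]
208 [(99, -16, 119), (97, -5, 117), (96, 17, 114), (93, 42, 110)]
210 [(96, -15, 113), (98, -5, 113), (91, 19, 107), (92, 42, 105)]
212 [(90, -14, 107), (92, -4, 107), (91, 19, 104), (91, 43, 101)]
214 [(91, -14, 103), (91, -4, 102), (94, 18, 101), (94, 42, 99)]
216 [(91, -14, 99), (91, -4, 99), (90, 19, 95), (91, 43, 93)]
218 [(92, -15, 96), (91, -4, 95), (88, 19, 91), (91, 43, 89)]
220 [(91, -15, 92), (93, -4, 92), (-37, 51, 25), (-77, 91, 1)]
222 [(-7, 4, 39), (23, 10, 53), (-27, 49, 25), (-72, 90, 0)]
753 [-306.54384037  -91.72517153] [-178.59728042    8.56525298] 0.05734076675179578
```

Call:
step_arm([
  {"dx": 0, "dy": 0, "dz": 0.04, "wx": 0, "wy": 0, "wz": 0, "claw": 0},
  {"dx": 0, "dy": 0, "dz": 0.08, "wx": 0, "wy": 0, "wz": 0, "claw": 0},
  {"dx": 0, "dy": 0, "dz": 0.11, "wx": 0, "wy": 0, "wz": 0, "claw": 0},
  {"dx": 0, "dy": 0, "dz": 0.11, "wx": 0, "wy": 0, "wz": 0, "claw": 0},
])

```text
clock: 6.35
tool_pos: [0.5606, -0.0756, -0.0156]
eef_rot: [0.168, 0.986, -0.0, -0.0]
contact_force: [0.0, 0.3, 0.6]
opening: 0.004
finger_force: 0.0
```

Call:
step_arm([
  {"dx": -0.01, "dy": 0.02, "dz": 0.02, "wx": 0, "wy": 0, "wz": 0, "claw": 0},
  {"dx": -0.01, "dy": 0.04, "dz": 0.02, "wx": 0, "wy": 0, "wz": 0, "claw": 0},
  {"dx": -0.02, "dy": 0.06, "dz": 0.02, "wx": 0, "wy": 0, "wz": 0, "claw": 0},
  {"dx": -0.02, "dy": 0.08, "dz": 0.02, "wx": 0, "wy": 0, "wz": 0, "claw": 0},
  {"dx": -0.02, "dy": 0.1, "dz": 0.02, "wx": 0, "wy": 0, "wz": 0, "claw": 0},
  {"dx": -0.02, "dy": 0.12, "dz": 0.02, "wx": 0, "wy": 0, "wz": 0, "claw": 0},
])

```text
clock: 6.95
tool_pos: [0.565, -0.0681, -0.0168]
eef_rot: [0.168, 0.986, -0.001, -0.0]
contact_force: [-1.5, -3.2, 1.1]
opening: 0.003
finger_force: 2.1
```

Call:
step_arm([
  {"dx": -0.01, "dy": 0.03, "dz": 0, "wx": 0, "wy": 0, "wz": 0, "claw": 0},
  {"dx": -0.01, "dy": 0.06, "dz": 0, "wx": 0, "wy": 0, "wz": 0, "claw": 0},
  {"dx": -0.02, "dy": 0.09, "dz": 0, "wx": 0, "wy": 0, "wz": 0, "claw": 0},
  {"dx": -0.02, "dy": 0.12, "dz": 0, "wx": 0, "wy": 0, "wz": 0, "claw": 0},
  {"dx": -0.03, "dy": 0.15, "dz": 0, "wx": 0, "wy": 0, "wz": 0, "claw": 0},
  {"dx": -0.03, "dy": 0.18, "dz": 0, "wx": 0, "wy": 0, "wz": 0, "claw": 0},
])

```text
clock: 7.55
tool_pos: [0.5688, -0.0573, -0.0172]
eef_rot: [0.169, 0.986, -0.003, -0.003]
contact_force: [-4.2, -5.4, 2.7]
opening: 0.008
finger_force: 4.0
```

```bash
cat >> h.py <<'E'
def st():
    from plant import get_state
    s=get_state();t=s["tool_pos"];f=s["contact_force"];g=R(th).T@f[:2]
    print("F",F(t[:2]),"z",t[2].round(4),"force feeder",g.round(1),f[2].round(1),"t",s["clock"])
def tubs(n="side"):
    import cv2
    a,P=cloud(n);f=(P[...,:2]-o)@R(th)*1e3
    h=cv2.cvtColor(a,cv2.COLOR_RGB2HSV);m=(P[...,2]>.02)&(P[...,2]<.031)&(f[...,0]>-132)&(f[...,0]<110)&(abs(f[...,1])<47)&(h[...,1]>25)&(h[...,0]>15)&(h[...,0]<40)&(h[...,2]>90)
    k,lab,stt,_=cv2.connectedComponentsWithStats(m.astype(np.uint8))
    for i in range(1,k):
        if stt[i,4]>15: q=f[lab==i];print("blob",stt[i].tolist(),q.min(0).round(),q.max(0).round(),((q.min(0)+q.max(0))/2).round(1))
    return a
E
python3 -c "
from h import *
st();tubs()"
```

```text
F [-15.   15.8] z -0.0172 force feeder [ 6.5 -2.2] 2.7 t 7.55
```

Call:
step_arm([
  {"dx": -0.02, "dy": 0.03, "dz": -0.01, "wx": 0, "wy": 0, "wz": 0, "claw": 0},
  {"dx": -0.03, "dy": 0.07, "dz": -0.02, "wx": 0, "wy": 0, "wz": 0, "claw": 0},
  {"dx": -0.03, "dy": 0.1, "dz": -0.02, "wx": 0, "wy": 0, "wz": 0, "claw": 0},
  {"dx": -0.04, "dy": 0.14, "dz": -0.02, "wx": 0, "wy": 0, "wz": 0, "claw": 0},
  {"dx": -0.04, "dy": 0.17, "dz": -0.02, "wx": 0, "wy": 0, "wz": 0, "claw": 0},
  {"dx": -0.04, "dy": 0.2, "dz": -0.02, "wx": 0, "wy": 0, "wz": 0, "claw": 0},
])

```text
clock: 8.2
tool_pos: [0.5812, -0.04, -0.0152]
eef_rot: [0.168, 0.986, 0.0, 0.0]
contact_force: [-1.3, -4.2, -0.5]
opening: 0.005
finger_force: 2.0
```

```bash
python3 - <<'E'
from h import *
import cv2
st();a,P=cloud();cv2.imwrite("pics/s5.png",cv2.resize(a[180:260,260:360],None,fx=6,fy=6,interpolation=cv2.INTER_CUBIC)[:,:,::-1])
h=cv2.cvtColor(a,cv2.COLOR_RGB2HSV)
for u,v in((291,225),(288,222),(312,217),(316,217)): print((u,v),h[v,u],((P[v,u,:2]-o)@R(th)*1e3).round(),P[v,u,2])
E
```

```text
F [-35.4  21.8] z -0.0152 force feeder [4.4 0.2] -0.5 t 8.2
(291, 225) [ 39  13 196] [-29. -22.] 0.025643622037654634
(288, 222) [ 50  11 208] [-41. -27.] 0.027328091515926523
(312, 217) [107  43  42] [-20.  20.] 0.04348259533468729
(316, 217) [98 26 40] [-19.  28.] 0.043213160937026596
```

View pics/s5.png

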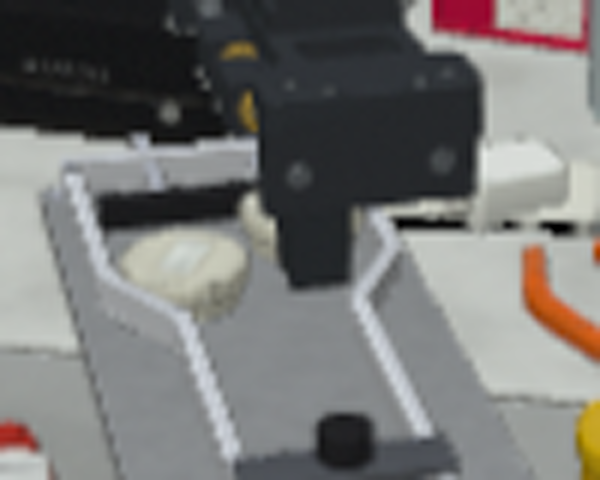

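The picture shows the finger with tub A pushed back behind it. Tub B has stayed at crop (185,268), and the plate has moved back.

Call:
step_arm([
  {"dx": 0, "dy": 0.03, "dz": 0, "wx": 0, "wy": 0, "wz": 0, "claw": 0},
  {"dx": 0, "dy": 0.07, "dz": 0, "wx": 0, "wy": 0, "wz": 0, "claw": 0},
  {"dx": 0, "dy": 0.1, "dz": 0, "wx": 0, "wy": 0, "wz": 0, "claw": 0},
  {"dx": 0, "dy": 0.14, "dz": 0, "wx": 0, "wy": 0, "wz": 0, "claw": 0},
  {"dx": 0, "dy": 0.17, "dz": 0, "wx": 0, "wy": 0, "wz": 0, "claw": 0},
  {"dx": 0, "dy": 0.2, "dz": 0, "wx": 0, "wy": 0, "wz": 0, "claw": 0},
])

```text
clock: 8.85
tool_pos: [0.5862, -0.0248, -0.0152]
eef_rot: [0.167, 0.986, 0.0, -0.0]
contact_force: [-1.8, -4.4, 0.8]
opening: 0.009
finger_force: 2.0
```

```bash
sed -i 's/(h\[...,1\]>25)&(h\[...,0\]>15)&(h\[...,0\]<40)&(h\[...,2\]>90)/(h[...,2]>150)\&(h[...,0]>18)\&(h[...,0]<60)/' h.py; python3 -c "
from h import *
st();tubs()"
```

```text
F [-51.4  21.5] z -0.0152 force feeder [ 4.7 -0.3] 0.8 t 8.85
blob [299, 210, 5, 7, 21] [-109.    4.] [-71.  11.] [-90.    7.9]
blob [280, 219, 21, 12, 163] [-61. -44.] [-15.  -1.] [-38.3 -22.6]
```

Call:
step_arm([
  {"dx": 0, "dy": -0.06, "dz": 0, "wx": 0, "wy": 0, "wz": 0, "claw": 0},
  {"dx": 0, "dy": -0.06, "dz": -0.2, "wx": 0, "wy": 0, "wz": 0, "claw": 0},
  {"dx": 0, "dy": -0.06, "dz": -0.4, "wx": 0, "wy": 0, "wz": 0, "claw": 0},
  {"dx": 0, "dy": -0.06, "dz": -0.4, "wx": 0, "wy": 0, "wz": 0, "claw": 0},
  {"dx": 0.3, "dy": 0.2, "dz": -0.4, "wx": 0, "wy": 0, "wz": 0, "claw": 0},
  {"dx": 0.56, "dy": 0.42, "dz": -0.4, "wx": 0, "wy": 0, "wz": 0, "claw": 0},
  {"dx": 0.56, "dy": 0.42, "dz": -0.4, "wx": 0, "wy": 0, "wz": 0, "claw": 0},
  {"dx": 0.56, "dy": 0.42, "dz": -0.4, "wx": 0, "wy": 0, "wz": 0, "claw": 0},
])

```text
clock: 9.7
tool_pos: [0.5554, 0.0222, 0.0173]
eef_rot: [0.167, 0.986, 0.0, 0.0]
contact_force: [0.2, 0.4, -0.5]
opening: 0.006
finger_force: 0.0
```

```bash
python3 -c "
from h import *
st();tubs()"
```

```text
F [-85.6 -23.2] z 0.0173 force feeder [-0.5  0.1] -0.5 t 9.7
blob [299, 208, 20, 10, 142] [-107.    5.] [-63.  47.] [-84.8  25.8]
blob [280, 219, 21, 12, 164] [-59. -44.] [-15.  -1.] [-37.2 -22.4]
```

Call:
step_arm([
  {"dx": 0, "dy": 0, "dz": 0.15, "wx": 0, "wy": 0, "wz": 0, "claw": 0},
  {"dx": 0, "dy": 0, "dz": 0.25, "wx": 0, "wy": 0, "wz": 0, "claw": 0},
  {"dx": 0, "dy": 0, "dz": 0.33, "wx": 0, "wy": 0, "wz": 0, "claw": 0},
  {"dx": 0, "dy": 0, "dz": 0.4, "wx": 0, "wy": 0, "wz": 0, "claw": 0},
  {"dx": 0, "dy": 0, "dz": 0.4, "wx": 0, "wy": 0, "wz": 0, "claw": 0},
])

```text
clock: 10.25
tool_pos: [0.5544, 0.0212, -0.0162]
eef_rot: [0.168, 0.986, -0.0, -0.001]
contact_force: [0.3, -0.9, 0.5]
opening: 0.004
finger_force: 0.0
```

Call:
step_arm([
  {"dx": 0, "dy": -0.02, "dz": 0, "wx": 0, "wy": 0, "wz": 0, "claw": 0},
  {"dx": 0, "dy": -0.04, "dz": 0, "wx": 0, "wy": 0, "wz": 0, "claw": 0},
  {"dx": 0, "dy": -0.06, "dz": 0, "wx": 0, "wy": 0, "wz": 0, "claw": 0},
  {"dx": -0.01, "dy": -0.08, "dz": 0, "wx": 0, "wy": 0, "wz": 0, "claw": 0},
  {"dx": -0.02, "dy": -0.1, "dz": 0, "wx": 0, "wy": 0, "wz": 0, "claw": 0},
  {"dx": -0.03, "dy": -0.12, "dz": 0, "wx": 0, "wy": 0, "wz": 0, "claw": 0},
])

```text
clock: 10.85
tool_pos: [0.5543, 0.0115, -0.015]
eef_rot: [0.168, 0.986, 0.0, 0.0]
contact_force: [0.6, 0.7, 0.5]
opening: 0.006
finger_force: 0.1
```

```bash
python3 -c "
from h import *
st();tubs()"
```

```text
F [-75.1 -20.6] z -0.015 force feeder [-0.9  0.4] 0.5 t 10.85
blob [299, 208, 20, 10, 138] [-107.    5.] [-62.  46.] [-84.8  25.4]
blob [281, 219, 21, 12, 169] [-60. -42.] [-14.   0.] [-36.6 -21.2]
```

Call:
step_arm([
  {"dx": -0.01, "dy": -0.03, "dz": 0, "wx": 0, "wy": 0, "wz": 0, "claw": 0},
  {"dx": -0.03, "dy": -0.06, "dz": 0, "wx": 0, "wy": 0, "wz": 0, "claw": 0},
  {"dx": -0.05, "dy": -0.09, "dz": 0, "wx": 0, "wy": 0, "wz": 0, "claw": 0},
  {"dx": -0.07, "dy": -0.12, "dz": 0, "wx": 0, "wy": 0, "wz": 0, "claw": 0},
  {"dx": -0.09, "dy": -0.15, "dz": 0, "wx": 0, "wy": 0, "wz": 0, "claw": 0},
  {"dx": -0.1, "dy": -0.18, "dz": 0, "wx": 0, "wy": 0, "wz": 0, "claw": 0},
  {"dx": -0.12, "dy": -0.21, "dz": 0, "wx": 0, "wy": 0, "wz": 0, "claw": 0},
])

```text
clock: 11.6
tool_pos: [0.5575, -0.0077, -0.0152]
eef_rot: [0.168, 0.986, 0.0, -0.0]
contact_force: [0.7, 0.9, -0.7]
opening: 0.01
finger_force: 0.1
```

```bash
python3 -c "
from h import *
st();tubs()"
```

```text
F [-58.1 -11.3] z -0.0152 force feeder [-1.1  0.3] -0.7 t 11.6
blob [301, 211, 18, 7, 81] [-86.   7.] [-60.  46.] [-73.4  26.2]
blob [287, 222, 21, 12, 171] [-42. -33.] [6. 9.] [-17.9 -12. ]
```

Call:
step_arm([
  {"dx": -0.02, "dy": -0.03, "dz": 0, "wx": 0, "wy": 0, "wz": 0, "claw": 0},
  {"dx": -0.04, "dy": -0.06, "dz": 0, "wx": 0, "wy": 0, "wz": 0, "claw": 0},
  {"dx": -0.06, "dy": -0.09, "dz": 0, "wx": 0, "wy": 0, "wz": 0, "claw": 0},
  {"dx": -0.08, "dy": -0.12, "dz": 0, "wx": 0, "wy": 0, "wz": 0, "claw": 0},
  {"dx": -0.1, "dy": -0.15, "dz": 0, "wx": 0, "wy": 0, "wz": 0, "claw": 0},
  {"dx": -0.11, "dy": -0.18, "dz": 0, "wx": 0, "wy": 0, "wz": 0, "claw": 0},
  {"dx": -0.12, "dy": -0.21, "dz": 0, "wx": 0, "wy": 0, "wz": 0, "claw": 0},
  {"dx": -0.12, "dy": -0.24, "dz": 0, "wx": 0, "wy": 0, "wz": 0, "claw": 0},
])

```text
clock: 12.45
tool_pos: [0.5603, -0.029, -0.0152]
eef_rot: [0.168, 0.986, 0.0, 0.0]
contact_force: [0.2, -0.6, 0.3]
opening: 0.001
finger_force: 0.1
```

```bash
python3 -c "
from h import *
st();tubs()"
```

```text
F [-38.9  -1.5] z -0.0152 force feeder [0.5 0.4] 0.3 t 12.45
blob [292, 226, 22, 12, 180] [-25. -25.] [23. 17.] [-1.1 -4. ]
```

Call:
step_arm([
  {"dx": -0.01, "dy": -0.04, "dz": 0, "wx": 0, "wy": 0, "wz": 0, "claw": 0},
  {"dx": -0.01, "dy": -0.08, "dz": 0, "wx": 0, "wy": 0, "wz": 0, "claw": 0},
  {"dx": -0.01, "dy": -0.12, "dz": 0, "wx": 0, "wy": 0, "wz": 0, "claw": 0},
  {"dx": -0.01, "dy": -0.16, "dz": 0, "wx": 0, "wy": 0, "wz": 0, "claw": 0},
  {"dx": -0.01, "dy": -0.2, "dz": 0, "wx": 0, "wy": 0, "wz": 0, "claw": 0},
  {"dx": -0.01, "dy": -0.24, "dz": 0, "wx": 0, "wy": 0, "wz": 0, "claw": 0},
  {"dx": -0.01, "dy": -0.28, "dz": 0, "wx": 0, "wy": 0, "wz": 0, "claw": 0},
  {"dx": -0.01, "dy": -0.32, "dz": 0, "wx": 0, "wy": 0, "wz": 0, "claw": 0},
])

```text
clock: 13.3
tool_pos: [0.5525, -0.0535, -0.0152]
eef_rot: [0.168, 0.986, 0.0, 0.0]
contact_force: [1.3, 0.0, 0.9]
opening: 0.005
finger_force: 0.1
```

```bash
python3 -c "
from h import *
st();tubs()"
```

```text
F [-13.2  -0.8] z -0.0152 force feeder [-0.4  1.2] 0.9 t 13.3
blob [295, 231, 22, 13, 197] [  1. -24.] [49. 18.] [25.  -3.1]
```

Call:
step_arm([
  {"dx": 0, "dy": -0.04, "dz": 0, "wx": 0, "wy": 0, "wz": 0, "claw": 0},
  {"dx": 0, "dy": -0.08, "dz": 0, "wx": 0, "wy": 0, "wz": 0, "claw": 0},
  {"dx": 0, "dy": -0.12, "dz": 0, "wx": 0, "wy": 0, "wz": 0, "claw": 0},
  {"dx": 0, "dy": -0.16, "dz": 0, "wx": 0, "wy": 0, "wz": 0, "claw": 0},
  {"dx": 0, "dy": -0.2, "dz": 0, "wx": 0, "wy": 0, "wz": 0, "claw": 0},
  {"dx": 0, "dy": -0.24, "dz": 0, "wx": 0, "wy": 0, "wz": 0, "claw": 0},
  {"dx": 0, "dy": -0.28, "dz": 0, "wx": 0, "wy": 0, "wz": 0, "claw": 0},
  {"dx": 0, "dy": -0.3, "dz": 0, "wx": 0, "wy": 0, "wz": 0, "claw": 0},
])

```text
clock: 14.15
tool_pos: [0.5445, -0.0764, -0.0152]
eef_rot: [0.168, 0.986, -0.0, -0.0]
contact_force: [-0.0, 1.1, 0.7]
opening: 0.003
finger_force: 0.1
```

```bash
python3 -c "
from h import *
st();tubs()"
```

```text
F [11.  -0.8] z -0.0152 force feeder [-1.  -0.4] 0.7 t 14.15
blob [297, 236, 23, 14, 214] [ 24. -25.] [73. 18.] [48.7 -3.3]
```

Call:
step_arm([
  {"dx": 0, "dy": -0.03, "dz": 0, "wx": 0, "wy": 0, "wz": 0, "claw": 0},
  {"dx": 0, "dy": -0.05, "dz": 0, "wx": 0, "wy": 0, "wz": 0, "claw": 0},
  {"dx": 0, "dy": -0.08, "dz": 0, "wx": 0, "wy": 0, "wz": 0, "claw": 0},
  {"dx": 0, "dy": -0.1, "dz": 0, "wx": 0, "wy": 0, "wz": 0, "claw": 0},
  {"dx": 0, "dy": -0.13, "dz": 0, "wx": 0, "wy": 0, "wz": 0, "claw": 0},
  {"dx": 0, "dy": -0.15, "dz": 0, "wx": 0, "wy": 0, "wz": 0, "claw": 0},
  {"dx": 0, "dy": -0.18, "dz": 0, "wx": 0, "wy": 0, "wz": 0, "claw": 0},
  {"dx": 0, "dy": -0.2, "dz": 0, "wx": 0, "wy": 0, "wz": 0, "claw": 0},
])

```text
clock: 15.0
tool_pos: [0.5393, -0.0913, -0.0152]
eef_rot: [0.168, 0.986, -0.0, -0.0]
contact_force: [0.3, -0.1, -0.0]
opening: 0.007
finger_force: 0.1
```

```bash
python3 -c "
from h import *
st();tubs()"
```

```text
F [26.8 -0.8] z -0.0152 force feeder [0.  0.3] -0.0 t 15.0
blob [299, 240, 23, 14, 204] [ 42. -25.] [88. 18.] [65.2 -3.4]
```

Call:
step_arm([
  {"dx": 0, "dy": -0.01, "dz": 0, "wx": 0, "wy": 0, "wz": 0, "claw": 0},
  {"dx": 0, "dy": -0.02, "dz": 0, "wx": 0, "wy": 0, "wz": 0, "claw": 0},
  {"dx": 0, "dy": -0.03, "dz": 0, "wx": 0, "wy": 0, "wz": 0, "claw": 0},
  {"dx": 0, "dy": -0.04, "dz": 0, "wx": 0, "wy": 0, "wz": 0, "claw": 0},
])

```text
clock: 15.45
tool_pos: [0.5384, -0.0939, -0.0152]
eef_rot: [0.167, 0.986, 0.0, 0.0]
contact_force: [0.1, 0.6, -0.4]
opening: 0.005
finger_force: 0.1
```

Call:
step_arm([
  {"dx": 0, "dy": -0.01, "dz": 0, "wx": 0, "wy": 0, "wz": 0, "claw": 0},
  {"dx": 0, "dy": -0.02, "dz": 0, "wx": 0, "wy": 0, "wz": 0, "claw": 0},
  {"dx": 0, "dy": -0.03, "dz": 0, "wx": 0, "wy": 0, "wz": 0, "claw": 0},
  {"dx": 0, "dy": -0.04, "dz": 0, "wx": 0, "wy": 0, "wz": 0, "claw": 0},
  {"dx": 0, "dy": -0.05, "dz": 0, "wx": 0, "wy": 0, "wz": 0, "claw": 0},
])

```text
clock: 15.95
tool_pos: [0.537, -0.0978, -0.0152]
eef_rot: [0.168, 0.986, 0.0, 0.0]
contact_force: [0.8, -0.8, 0.2]
opening: 0.005
finger_force: 0.1
```

Call:
step_arm([
  {"dx": 0, "dy": -0.01, "dz": 0, "wx": 0, "wy": 0, "wz": 0, "claw": 0},
  {"dx": 0, "dy": -0.02, "dz": 0, "wx": 0, "wy": 0, "wz": 0, "claw": 0},
  {"dx": 0, "dy": -0.03, "dz": 0, "wx": 0, "wy": 0, "wz": 0, "claw": 0},
])

```text
clock: 16.25
tool_pos: [0.5362, -0.1001, -0.0152]
eef_rot: [0.168, 0.986, 0.0, -0.0]
contact_force: [0.5, -0.2, 0.7]
opening: 0.009
finger_force: 0.1
```

```bash
python3 -c "
from h import *
st();tubs()"
```

```text
F [36.2 -0.7] z -0.0152 force feeder [-0.   0.6] 0.7 t 16.25
blob [300, 242, 23, 13, 172] [ 51. -25.] [97. 18.] [74.1 -3.6]
```

Call:
step_arm([
  {"dx": 0, "dy": -0.01, "dz": 0, "wx": 0, "wy": 0, "wz": 0, "claw": 0},
  {"dx": 0, "dy": -0.02, "dz": 0, "wx": 0, "wy": 0, "wz": 0, "claw": 0},
])

```text
clock: 16.5
tool_pos: [0.5359, -0.1013, -0.0152]
eef_rot: [0.167, 0.986, 0.0, 0.0]
contact_force: [0.3, 1.5, -0.2]
opening: 0.005
finger_force: 0.5
```

Call:
step_arm([
  {"dx": 0, "dy": -0.01, "dz": 0, "wx": 0, "wy": 0, "wz": 0, "claw": 0},
  {"dx": 0, "dy": -0.02, "dz": 0, "wx": 0, "wy": 0, "wz": 0, "claw": 0},
])

```text
clock: 16.7
tool_pos: [0.5355, -0.1025, -0.0152]
eef_rot: [0.167, 0.986, 0.0, 0.0]
contact_force: [0.4, 1.8, -0.4]
opening: 0.003
finger_force: 1.1
```

Call:
step_arm([
  {"dx": 0, "dy": -0.01, "dz": 0, "wx": 0, "wy": 0, "wz": 0, "claw": 0},
  {"dx": 0, "dy": -0.02, "dz": 0, "wx": 0, "wy": 0, "wz": 0, "claw": 0},
  {"dx": 0, "dy": -0.02, "dz": 0, "wx": 0, "wy": 0, "wz": 0, "claw": 0},
])

```text
clock: 17.0
tool_pos: [0.535, -0.1039, -0.0152]
eef_rot: [0.167, 0.986, 0.0, 0.0]
contact_force: [1.5, 3.1, -1.4]
opening: 0.007
finger_force: 1.6
```

```bash
python3 -c "
from h import *
st();tubs()"
```

```text
F [40.2 -0.6] z -0.0152 force feeder [-3.4  0.4] -1.4 t 17.0
blob [300, 243, 24, 12, 152] [ 54. -25.] [99. 18.] [76.7 -3.6]
```

Call:
step_arm([
  {"dx": 0, "dy": 0.005, "dz": 0, "wx": 0, "wy": 0, "wz": 0, "claw": 0},
  {"dx": 0, "dy": 0.01, "dz": 0, "wx": 0, "wy": 0, "wz": 0, "claw": 0},
  {"dx": 0, "dy": 0.015, "dz": 0, "wx": 0, "wy": 0, "wz": 0, "claw": 0},
  {"dx": 0, "dy": 0.02, "dz": 0, "wx": 0, "wy": 0, "wz": 0, "claw": 0},
  {"dx": 0, "dy": 0.025, "dz": 0, "wx": 0, "wy": 0, "wz": 0, "claw": 0},
  {"dx": 0, "dy": 0.03, "dz": 0, "wx": 0, "wy": 0, "wz": 0, "claw": 0},
  {"dx": 0, "dy": 0.035, "dz": 0, "wx": 0, "wy": 0, "wz": 0, "claw": 0},
  {"dx": 0, "dy": 0.04, "dz": 0, "wx": 0, "wy": 0, "wz": 0, "claw": 0},
])

```text
clock: 17.85
tool_pos: [0.5355, -0.1019, -0.0152]
eef_rot: [0.168, 0.986, -0.0, -0.0]
contact_force: [0.8, 1.2, -0.4]
opening: 0.003
finger_force: 0.7
```

Call:
step_arm([
  {"dx": 0, "dy": 0.01, "dz": 0, "wx": 0, "wy": 0, "wz": 0, "claw": 0},
  {"dx": 0, "dy": 0.02, "dz": 0, "wx": 0, "wy": 0, "wz": 0, "claw": 0},
  {"dx": 0, "dy": 0.04, "dz": 0, "wx": 0, "wy": 0, "wz": 0, "claw": 0},
  {"dx": 0, "dy": 0.08, "dz": 0, "wx": 0, "wy": 0, "wz": 0, "claw": 0},
  {"dx": 0, "dy": 0.15, "dz": 0, "wx": 0, "wy": 0, "wz": 0, "claw": 0},
  {"dx": 0, "dy": 0.15, "dz": 0, "wx": 0, "wy": 0, "wz": 0, "claw": 0},
])

```text
clock: 18.45
tool_pos: [0.5402, -0.0888, -0.0152]
eef_rot: [0.167, 0.986, 0.001, 0.0]
contact_force: [-0.0, -0.0, -0.6]
opening: 0.005
finger_force: 0.0
```

```bash
python3 -c "
from h import *
st();tubs()"
```

```text
F [24.3 -0.7] z -0.0152 force feeder [0. 0.] -0.6 t 18.45
blob [300, 243, 23, 12, 162] [ 54. -25.] [97. 18.] [75.4 -3.3]
```

Call:
step_arm([
  {"dx": 0, "dy": 0, "dz": -0.3, "wx": 0, "wy": 0, "wz": 0, "claw": 0},
  {"dx": 0, "dy": 0, "dz": -0.8, "wx": 0, "wy": 0, "wz": 0, "claw": 0},
  {"dx": 0, "dy": 0, "dz": -1, "wx": 0, "wy": 0, "wz": 0, "claw": 0},
])

```text
clock: 18.8
tool_pos: [0.5409, -0.0905, 0.0673]
eef_rot: [0.168, 0.986, 0.0, 0.002]
contact_force: [0.5, 0.0, -0.1]
opening: 0.004
finger_force: 0.0
```

Call:
step_arm([
  {"dx": 0, "dy": 0, "dz": -0.5, "wx": 0, "wy": 0, "wz": 0, "claw": 0},
  {"dx": 0, "dy": 0, "dz": -1, "wx": 0, "wy": 0, "wz": 0, "claw": 0},
  {"dx": 0, "dy": 0, "dz": -1, "wx": 0, "wy": 0, "wz": 0, "claw": 0},
])

```text
clock: 19.1
tool_pos: [0.543, -0.0905, 0.1495]
eef_rot: [0.168, 0.986, 0.0, 0.005]
contact_force: [0.4, 0.7, -0.7]
opening: 0.006
finger_force: 0.0
```

Call:
step_arm([
  {"dx": 0.5, "dy": 0.5, "dz": 0, "wx": 0, "wy": 0, "wz": 0, "claw": 0},
  {"dx": 1, "dy": 1, "dz": 0, "wx": 0, "wy": 0, "wz": 0, "claw": 0},
  {"dx": 1, "dy": 1, "dz": 0, "wx": 0, "wy": 0, "wz": 0, "claw": 0},
])

```text
clock: 19.4
tool_pos: [0.4875, 0.0169, 0.1445]
eef_rot: [0.164, 0.986, 0.001, -0.002]
contact_force: [-0.1, 0.5, 0.5]
opening: 0.01
finger_force: 0.0
```

Call:
step_arm([
  {"dx": 0.5, "dy": 0.5, "dz": 0, "wx": 0, "wy": 0, "wz": 0, "claw": 0},
  {"dx": 1, "dy": 1, "dz": 0, "wx": 0, "wy": 0, "wz": 0, "claw": 0},
  {"dx": 1, "dy": 1, "dz": 0, "wx": 0, "wy": 0, "wz": 0, "claw": 0},
])

```text
clock: 19.7
tool_pos: [0.4389, 0.1185, 0.1445]
eef_rot: [0.164, 0.987, 0.001, -0.001]
contact_force: [1.0, -0.2, 0.3]
opening: 0.004
finger_force: 0.0
```

Call:
step_arm([
  {"dx": 0.5, "dy": 0.5, "dz": 0, "wx": 0, "wy": 0, "wz": 0, "claw": 0},
  {"dx": 1, "dy": 1, "dz": 0, "wx": 0, "wy": 0, "wz": 0, "claw": 0},
  {"dx": 1, "dy": 1, "dz": 0, "wx": 0, "wy": 0, "wz": 0, "claw": 0},
  {"dx": 1, "dy": 1, "dz": 0, "wx": 0, "wy": 0, "wz": 0, "claw": 0},
])

```text
clock: 20.1
tool_pos: [0.3913, 0.2178, 0.1445]
eef_rot: [0.165, 0.986, 0.0, -0.0]
contact_force: [1.1, -0.3, 0.7]
opening: 0.004
finger_force: 0.0
```

```bash
python3 - <<'E'
from h import *
import cv2
st();tubs();p=viewer.snapshot("top")[0]
cv2.imwrite("pics/c9.png",cv2.resize(p[165:315,190:390],None,fx=4,fy=4,interpolation=cv2.INTER_CUBIC)[:,:,::-1])
E
```

```text
F [-215.7 -242.9] z 0.1445 force feeder [-0.1  1.1] 0.7 t 20.1
blob [299, 208, 20, 10, 139] [-105.    5.] [-62.  47.] [-83.2  25.7]
blob [300, 243, 23, 12, 160] [ 55. -25.] [95. 18.] [75.1 -3.4]
```

View pics/c9.png

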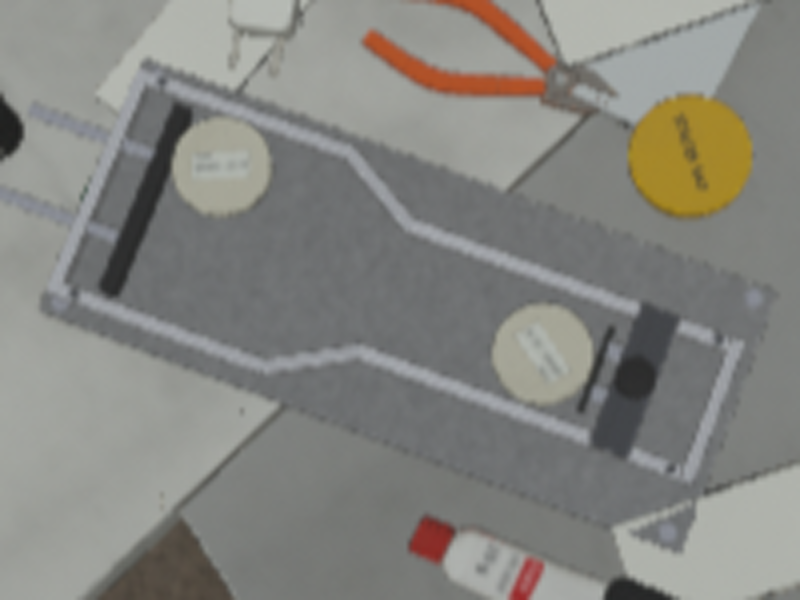

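The top crop shows tub A well back at (221,166). Tub B is in the channel at (543,354), its edge against the pad at about (594,368). The bystanders have not moved.

```bash
python3 - <<'E'
from h import *
import cv2
print(F(crop(543,354,.026)),F(crop(221,166,.026)),F(crop(598,368,.022)))
p=viewer.snapshot("top")[0]
f0=np.array(ray("top",0,0,.022))
# intensity profile along feed axis at y=-4 (tub line), z=.022
c=viewer.calibration("top");fl=240/np.tan(np.radians(c["vfov"]/2));Ei=np.linalg.inv(c["extrinsics"])
g=cv2.cvtColor(p,cv2.COLOR_RGB2GRAY).astype(np.float32)
for y in(-3,8):
  xs=np.arange(84,108,1.)
  q=[Ei@np.r_[R(th)@[x/1e3,y/1e3]+o,.024,1] for x in xs]
  uv=np.float32([[v[0]/v[2]*fl+c["cx"],v[1]/v[2]*fl+c["cy"]] for v in q])
  print(y,list(zip(xs.astype(int),cv2.remap(g,uv[None,:,0],uv[None,:,1],1)[0].astype(int))))
E
```

```text
[73.  -4.4] [-88.9  25.4] [97.4 -1.5]
-3 [(np.int64(84), np.int64(163)), (np.int64(85), np.int64(163)), (np.int64(86), np.int64(163)), (np.int64(87), np.int64(163)), (np.int64(88), np.int64(163)), (np.int64(89), np.int64(163)), (np.int64(90), np.int64(163)), (np.int64(91), np.int64(162)), (np.int64(92), np.int64(161)), (np.int64(93), np.int64(149)), (np.int64(94), np.int64(132)), (np.int64(95), np.int64(91)), (np.int64(96), np.int64(62)), (np.int64(97), np.int64(62)), (np.int64(98), np.int64(72)), (np.int64(99), np.int64(93)), (np.int64(100), np.int64(106)), (np.int64(101), np.int64(110)), (np.int64(102), np.int64(110)), (np.int64(103), np.int64(108)), (np.int64(104), np.int64(94)), (np.int64(105), np.int64(78)), (np.int64(106), np.int64(61)), (np.int64(107), np.int64(47))]
8 [(np.int64(84), np.int64(163)), (np.int64(85), np.int64(162)), (np.int64(86), np.int64(162)), (np.int64(87), np.int64(161)), (np.int64(88), np.int64(161)), (np.int64(89), np.int64(156)), (np.int64(90), np.int64(154)), (np.int64(91), np.int64(133)), (np.int64(92), np.int64(115)), (np.int64(93), np.int64(109)), (np.int64(94), np.int64(100)), (np.int64(95), np.int64(84)), (np.int64(96), np.int64(71)), (np.int64(97), np.int64(69)), (np.int64(98), np.int64(90)), (np.int64(99), np.int64(123)), (np.int64(100), np.int64(133)), (np.int64(101), np.int64(137)), (np.int64(102), np.int64(135)), (np.int64(103), np.int64(131)), (np.int64(104), np.int64(113)), (np.int64(105), np.int64(92)), (np.int64(106), np.int64(77)), (np.int64(107), np.int64(67))]
```

```bash
python3 -c "
from plant import workorder
print(workorder.finish_job())"
```

```text
the job is handed in; nothing more can be done
None
```

The job is handed in, but no verdict came back: tub A was nudged back about 48 mm, then tub B was slid through the opening and pressed against the sprung stop with about 3.4 N; the last pictures show B resting against the stop, both tubs flat and the nearby bystanders unmoved.

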